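# Open up the dust collector of the polishing bench

## Robot

A 7-joint arm with a two-finger parallel gripper is mounted at the origin on the work surface. World frame = base frame: x ahead of the robot, y to its left, z up, the work surface at z = 0. Lengths are in m, angles in rad, forces in N, time in s.
With the tool pointing down it reaches from about 0.4 to 0.875 m from the base axis. Payload 19.3 kg.
Tool frame: the origin (TCP) lies at the very end of the fingers, on their centre line; the grasp point (between the pads) lies 19 mm behind it; z points along the fingers, y is the line along which they close (so a half turn about z gives the same grasp; the last joint's range is limited). The gripper opens to 85 mm and grips with 20 to 120 N. Pads are 22 mm wide; open, the fingers measure 114 mm over their backs; the gripper's body (76 mm by 85 mm) begins 54 mm behind the grasp point. The pads swing forward as they close: fully open they stand 13 mm farther back than shut.
Start: joints at [-1.334, 0.521, -0.036, 1.599, 0.021, 1.021, -0.113], TCP at [0.189, 0.596, 0.231] pointing down, gripper open.
Joint ranges: [-2.91, 2.91], [-0.3, 2.13], [-1.5, 1.42], [0.17, 2.43], [-1.26, 4.41], [0.16, 1.93], [-2.52, 2.52]. Speed limits (rad/s): [1.89, 1.89, 2.39, 2.39, 3.01, 3.01, 3.01].

## Interface

Orientations are given as [roll, pitch, yaw] about the fixed x, y, z axes, in that order (R = Rz(yaw) Ry(pitch) Rx(roll)).
In Python, from workcell import observe, grab_frame, job_done gives the robot as it stands.
- The arm moves only by the tool move_arm, never from a script. Its argument "plan" is a list that holds one entry, the list of rows, each a list of 7 numbers: the shift along the tool's x, y, z each as a share of 0.02 m, from -1 to 1, then the turn, a rotation vector about the tool's x, y, z each as a share of 6 degrees, from -1 to 1, then the opening, from -1 (shut) to 1 (fully open). A call has exactly 10 rows; each row shifts and turns the commanded pose from where the row before left it, along the tool's axes as they then stand; what a row does not reach is not made up. A row lasts 1/10 s, in which the tool goes at most 50 mm and 8.59 degrees, less where a joint would pass 70% of its speed; a pose out of reach is approached as far as the arm can. A call with a number of a shift or a turn outside -1 to 1 is refused whole. A call with a gripper value outside its range is refused whole. The fingers move at their own pace and stop on an object; "grip_force" is the grip in N (left out, the last holds). Time passes only in rows, so rows that do not move let the fingers close, or fill a call up. It gives the time, the measured TCP pose, the force, the opening and the grip force at its end, in the units of the state.
- observe(): the state, without advancing time (a new reading comes with each control period).
- grab_frame(name): name is "side" or "top" or "wrist"; returns a dict with "color" (400x640x3 uint8, red, green, blue), "intrinsics" (3x3 intrinsics, pixels), "position" and "orientation" of the camera in the world; the wrist camera has in their place "tool_from_camera" (4x4, takes a point from camera to tool coordinates, whose origin is the TCP and whose axes are the flange's). Camera axes: x right, y down, z forward; pixel columns grow to the right and rows downward; lengths in m; the calibration is good to about 2 mm. A picture is of the moment at which its call begins: read the wrist's pose just before it. There is no depth.
- job_done(): hands the job in; it is judged then, once.
The state is a dict: "clock": time; "qpos": joint angles; "qd": joint speeds; "joint_efforts": joint torques, N m; "position": TCP position; "tool_rot": TCP orientation; "force": force on the tool from outside, world axes, zero at the start; "moment": the same for the moment, N m; "grip_width": finger opening in m; "finger_force": force on a finger pad.
Only numpy, scipy, OpenCV 4.12 (cv2) and the standard library are available. Lean on these libraries where they do the work, as an engineer would, in place of code of your own. Each camera call takes 0.05 s, during which the arm holds its last target. There are 200 camera calls.

## Task

The polishing bench's dust collector has to be opened for emptying. First clear the purple polishing wheel out of the way of its door: set it down flat in the shallow tray, hub up, without dropping it; next move the suction damper's lever until it lines up with the index mark beside it, and let go of it; last, pull the collector's door by its handle until it stands wide open, square to the front. Leave the bottle, the tin and the brush where they are.

Things in the scene. Friction and masses are not known exactly. Their poses are not given: they have to be found in the camera images.
- collector: Dust collector: fixed white cabinet 220 deep (x) x 220 wide (y) x 190 mm high. Origin: centre of its underside; its own -x is the front. The front is covered by a grey door 200 wide, 15 thick, 10 to 185 mm above the bench, outer face at own x -125 mm, upright hinge at the left seen from the robot (own x -117.5, y +100 mm). It opens towards the robot.
- door (a joint): Opening angle of the collector's door, rad: 0 shut, growing as the free (right-hand) edge swings out towards the robot and to the left; stop at 1.9. It starts shut or a little ajar and stays where it is left.
- door_hinge (a point): Point on the door's hinge axis, 155 mm above the bench, mid-thickness of the panel. Its frame turns with the door: panel along its own -y, outward face to its own -x.
- handle_grip (a point): Grip point of the door's handle, on the axis of its upright round steel bar (diameter 12, from 89 to 186 mm above the bench), 155 mm above the bench. The axis is 40 mm out from the door's outer face and 170 mm from the hinge along the panel; two stand-off rods of diameter 10 at 105 and 170 mm above the bench. Own -x points out of the face.
- wheel: Tapered purple felt polishing wheel lying flat in front of the door, in the path of its swing: diameter 76 below, 90 above, 35 mm thick, with an upright steel hub on top, diameter 22, from 35 to 80 mm above its underside. Origin: centre of the underside, z up along the hub. About 0.25 kg.
- tray: Shallow grey plastic tray, fixed to the bench, 140 x 140 x 25 mm outside, walls and floor 5 mm, open above. Origin: centre of its underside.
- tray_in (a point): Centre of the tray's inner floor (5 mm above the bench).
- damper: Suction damper, fixed: grey block 150 (x) x 85 (y) x 30 mm with a lying aluminium duct along its own x (top 56 mm above the bench). Origin: centre of the underside. The lever's pivot axis runs along own y, 50 mm above the origin. 36 mm to its +y stands a grey arc plate, radius 70 mm about that axis, with the index mark.
- lever (a joint): Angle of the damper lever, rad: 0 upright, positive when it leans to the damper's own +x; stops at -0.8 and 0.8. Stiff enough to stay where it is left.
- lever_ball (a point): Centre of the black ball (diameter 28 mm) on the end of the lever's thin steel rod, 110 mm from the pivot. Own z axis points along the lever, away from the pivot.
- mark (a joint): Angle of the index mark about the same pivot axis, rad, measured as the lever's. The lever is lined up when both angles are equal. The mark is not to be moved.
- mark_tip (a point): Outer end of the index mark, a brass tab 12 wide and 12 thick, standing out of the rim of the arc plate, 92 mm from the pivot axis and 42 mm to the damper's own +y from the lever. Own z axis points outward from the pivot.
- bottle: Bystander: white plastic bottle, diameter 56, 150 mm tall, standing on the bench right of the door. Origin: centre of the underside.
- tin: Bystander: plain metal tin, diameter 64, 75 mm tall, standing on the collector's roof. Origin: centre of the underside.
- brush: Bystander: small hand brush lying on the bench beside the collector, on the hinge side. Origin: at the underside about its middle.

How it is judged:
On the way, in this order (a step that is already met when the one before it is completed fails the run):
1. the wheel lies flat in the tray, let go of (horizontal distance between wheel and tray_in below 0.032 m and z of wheel in the frame of tray_in between -0.006 and 0.006 m and angle between wheel's own z axis and vertical below 0.12 rad and contact force between the fingers and wheel below 0.1 N and linear speed of wheel below 0.03 m/s), for 0.2 s.
2. the lever is lined up with the mark and let go of (angle between the z axis of lever_ball and the z axis of mark_tip, either way round below 0.1 rad and contact force between the fingers and damper below 0.1 N and velocity of joint lever below 0.05 rad/s), for 0.2 s.
3. the door is being pulled open with the fingers on its handle (value of joint door above 0.4 rad and contact force between the fingers and collector above 0.3 N and distance between the grasp point and handle_grip below 0.06 m), for 0.1 s.
At the end, for the whole second after the job is handed in: Wheel flat in the tray (centre within 32 mm of the tray's, on its floor within 6 mm, tilt under 7 deg) and at rest; lever within 0.1 rad of the index mark; door at rest, open by more than 1.4 rad (80 deg); bottle, tin and brush within 3 cm of their places, bottle and tin upright (horizontal distance between wheel and tray_in below 0.032 m and z of wheel in the frame of tray_in between -0.006 and 0.006 m and angle between wheel's own z axis and vertical below 0.12 rad and linear speed of wheel below 0.03 m/s and angle between the z axis of lever_ball and the z axis of mark_tip, either way round below 0.1 rad and value of joint door above 1.4 rad and velocity of joint door between -0.05 and 0.05 rad/s); the robot touches nothing.
It fails at once if the bottle, the tin or the brush is shifted by more than 3 cm, or the bottle or tin knocked over (distance of any of bottle, tin, brush from where it was at the start of the episode above 0.03 m or angle between any of bottle, tin's own z axis and vertical above 0.3 rad).
It fails at once if the wheel is dropped: out of the fingers with its underside more than 4 cm above the bench (height (world z) of wheel above 0.04 m and contact force between the fingers and wheel below 0.05 N).
It fails at once if the door is pushed against the wheel (contact force between collector and wheel above 1 N).
It fails at once if the index mark is moved (distance of mark_tip from where it was at the start of the episode above 0.005 m).
It also fails if it takes over 70 s, if anything falls off the work surface, if the arm or the gripper's body presses on something with over 40 N, if the wrist force passes 120 N, or if a joint passes its speed limit or range.

## Working session

There is one attempt and no reset: what is moved stays moved. The work goes in short steps, Python scripts to look and compute and a tool call to move; the robot and the scene stay as the last step left them, time stands still between calls to the robot, and variables do not carry over. Pictures are saved under pics/ and viewed, at most 10 in all, crops included, and the job is handed in when it is done.

Besides the shell and the picture viewer there is one more tool, called after "Call:" by a JSON object that holds its "name" and its "arguments". move_arm: Moves the arm, as the interface text tells. Shift numbers are shares of 0.02 m and turn numbers shares of 6 degrees, none past 1 either way. Its arguments: {"type":"object","properties":{"plan":{"type":"array"},"grip_force":{"type":"number"}},"required":["plan"]}

```bash
mkdir -p pics; ls; python3 - <<'E'
from workcell import observe, grab_frame
import cv2, numpy as np, pickle
s=observe(); print({k:np.round(v,3) for k,v in s.items()})
for n in("top","side"):
    f=grab_frame(n); pickle.dump(f,open(n+"0.pkl","wb")); cv2.imwrite(f"pics/{n}0.png",f["color"][...,::-1])
    print(n,f["intrinsics"],f["position"],f["orientation"])
E
```

```text
pics
{'clock': np.float64(0.0), 'qpos': array([-1.334,  0.522, -0.036,  1.6  ,  0.021,  1.021, -0.113]), 'qd': array([ 0.001, -0.   , -0.001, -0.002, -0.   ,  0.   ,  0.001]), 'joint_efforts': array([ 2.0000e-03, -9.2709e+01,  1.9800e+00, -3.6995e+01,  1.8000e-02,
        8.0000e-03,  0.0000e+00]), 'position': array([0.189, 0.595, 0.231]), 'tool_rot': array([-3.14 ,  0.   ,  2.835]), 'force': array([-0.956,  0.408, -0.264]), 'moment': array([0.051, 0.025, 0.048]), 'finger_force': np.float64(0.0), 'grip_width': np.float64(0.086)}
top [[481.21181138   0.         323.90095339]
 [  0.         481.21181138 198.1513105 ]
 [  0.           0.           1.        ]] [0.35916473 0.01537786 1.42515472] [-2.91944982 -0.00386493 -1.55964051]
side [[417.14548638   0.         319.56730338]
 [  0.         417.14548638 202.42767398]
 [  0.           0.           1.        ]] [0.41981137 0.94984814 0.74021715] [-2.15395083 -0.00933465 -2.90041053]
```

View pics/top0.png

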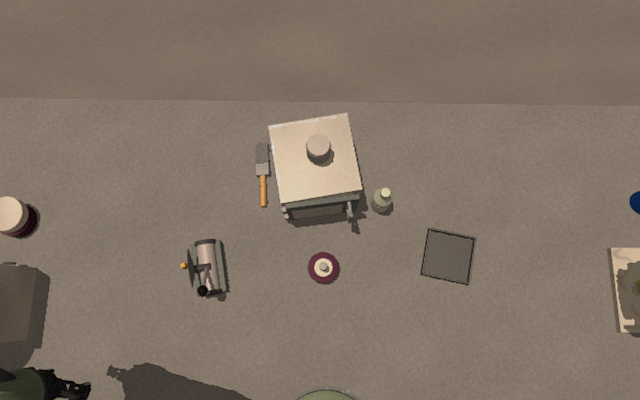

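View pics/side0.png

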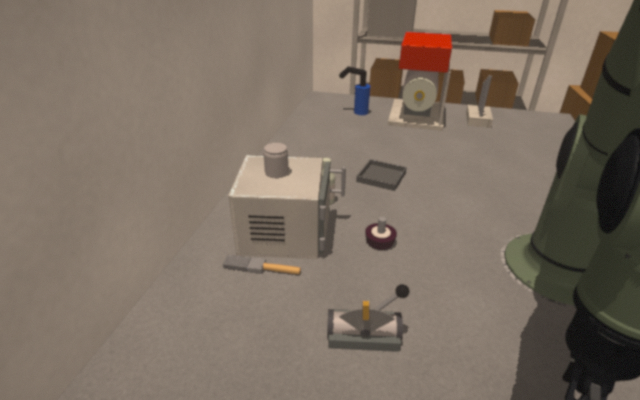

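The top view shows the wheel at (323,267), tray (448,256), damper (208,267) with ball (202,290) and brass tab (184,266), and the handle near (351,212). In the side view the ball is at (402,291), tab (366,310), wheel (381,236) and handle (343,182). I'll zoom in for exact pixels.

```bash
cat > h.py <<'E'
import numpy as np, cv2, pickle
from scipy.spatial.transform import Rotation as R
def cam(f): return np.array(f["intrinsics"]),np.array(f["position"]),R.from_euler("xyz",f["orientation"]).as_matrix()
def ray(f,p):
    K,o,M=cam(f); d=M@np.linalg.solve(K,[p[0],p[1],1.]); return o,d/np.linalg.norm(d)
def onz(f,p,z):
    o,d=ray(f,p); return o+d*(z-o[2])/d[2]
def tri(f,p,g,q):
    a,d=ray(f,p); b,e=ray(g,q)
    s=np.linalg.lstsq(np.c_[d,-e],b-a,rcond=None)[0]
    u=a+s[0]*d; v=b+s[1]*e; return (u+v)/2,np.linalg.norm(u-v)
def proj(f,X):
    K,o,M=cam(f); c=K@(M.T@(np.array(X)-o)); return c[:2]/c[2]
def mask_c(f,fn,box):
    x0,y0,x1,y1=box; c=f["color"][y0:y1,x0:x1].astype(int); m=fn(c[...,0],c[...,1],c[...,2])
    y,x=np.nonzero(m); return np.array([x.mean()+x0,y.mean()+y0]),len(x),(x.min()+x0,x.max()+x0,y.min()+y0,y.max()+y0)
T=lambda n="0":pickle.load(open(f"top{n}.pkl","rb"))
S=lambda n="0":pickle.load(open(f"side{n}.pkl","rb"))
E
python3 - <<'E'
from h import *
t,s=T(),S()
black=lambda r,g,b:(r<35)&(g<35)&(b<35)
brass=lambda r,g,b:(r>130)&(b<r*0.5)
purp=lambda r,g,b:(r>g+20)&(b>g+3)&(r<110)
for n,fn,bt,bs in(("ball",black,(190,278,215,300),(390,280,415,302)),("tab",brass,(175,255,192,275),(358,298,375,322)),("wheel",purp,(300,245,345,290),(360,215,402,252))):
    a=mask_c(t,fn,bt); b=mask_c(s,fn,bs); print(n,a,b,tri(t,a[0],s,b[0]))
# tray
c=t["color"][215:300,410:485]; m=(cv2.cvtColor(c,cv2.COLOR_RGB2GRAY)<78).astype(np.uint8)
k=max(cv2.findContours(m,0,2)[0],key=cv2.contourArea); r=cv2.minAreaRect(k); print("tray",r); ctr=np.array(r[0])+[410,215]; print(onz(t,ctr,.025))
def z(f,b,k): return cv2.resize(f["color"][b[1]:b[3],b[0]:b[2],::-1],None,fx=k,fy=k,interpolation=cv2.INTER_CUBIC)
A=z(t,(170,225,240,305),5);B=z(t,(260,110,410,230),5)[:, :750]
cv2.imwrite("pics/z1.png",z(t,(255,108,410,224),5)); 
C=z(t,(170,225,245,305),5); D=z(s,(320,275,415,355),5)
cv2.imwrite("pics/z2.png",cv2.resize(np.hstack([C,D]),(800,376)))
cv2.imwrite("pics/z3.png",z(s,(225,135,375,255),5))
E
```

```text
h.py:16: RuntimeWarning: Mean of empty slice.
  y,x=np.nonzero(m); return np.array([x.mean()+x0,y.mean()+y0]),len(x),(x.min()+x0,x.max()+x0,y.min()+y0,y.max()+y0)
  ret = ret.dtype.type(ret / rcount)
Traceback (most recent call last):
  File "h.py", line 16, in mask_c
    y,x=np.nonzero(m); return np.array([x.mean()+x0,y.mean()+y0]),len(x),(x.min()+x0,x.max()+x0,y.min()+y0,y.max()+y0)
                                                                          ~~~~~^^
ValueError: zero-size array to reduction operation minimum which has no identity
```

```bash
python3 - <<'E'
from h import *
t,s=T(),S()
black=lambda r,g,b:(r<45)&(g<45)&(b<45)
brass=lambda r,g,b:(r>110)&(b<r*0.5)
purp=lambda r,g,b:(r>g+12)&(b>g+2)&(r<120)
for n,fn,bt,bs in(("ball",black,(194,282,211,298),(390,280,415,302)),("tab",brass,(175,255,192,275),(358,298,375,322)),("wheel",purp,(300,245,345,290),(360,215,402,252))):
  try:
    a=mask_c(t,fn,bt); b=mask_c(s,fn,bs); print(n,a,b,tri(t,a[0],s,b[0]))
  except Exception as e: print(n,e, t["color"][267,310],s["color"][236,368])
c=t["color"][215:300,410:485]; m=(cv2.cvtColor(c,cv2.COLOR_RGB2GRAY)<78).astype(np.uint8)
k=max(cv2.findContours(m,0,2)[0],key=cv2.contourArea); r=cv2.minAreaRect(k); print("tray",r); ctr=np.array(r[0])+[410,215]; print(onz(t,ctr,.025))
def z(f,b,k): return cv2.resize(f["color"][b[1]:b[3],b[0]:b[2],::-1],None,fx=k,fy=k,interpolation=cv2.INTER_CUBIC)
cv2.imwrite("pics/z1.png",z(t,(255,108,410,224),5)); 
C=z(t,(170,225,245,305),5)[:,:325]; D=z(s,(320,275,415,355),5)
cv2.imwrite("pics/z2.png",np.hstack([C,D]))
cv2.imwrite("pics/z3.png",z(s,(225,135,375,255),5))
E
```

```text
ball (array([202.73255814, 290.70930233]), 86, (np.int64(198), np.int64(210), np.int64(286), np.int64(295))) (array([400.90909091, 293.72727273]), 11, (np.int64(398), np.int64(404), np.int64(290), np.int64(295))) (array([0.39792137, 0.330942  , 0.1298098 ]), np.float64(0.0013885907146177934))
tab (array([182.65217391, 264.86956522]), 23, (np.int64(180), np.int64(185), np.int64(263), np.int64(267))) (array([365.5       , 309.83928571]), 112, (np.int64(363), np.int64(368), np.int64(301), np.int64(319))) (array([0.4628035 , 0.38933641, 0.12895967]), np.float64(0.0033883062224812216))
wheel (array([322.82117647, 267.50823529]), 425, (np.int64(308), np.int64(337), np.int64(252), np.int64(282))) (array([380.31683168, 235.38118812]), 202, (np.int64(366), np.int64(395), np.int64(224), np.int64(247))) (array([0.46933387, 0.01432813, 0.02485519]), np.float64(0.001400055703307125))
tray ((37.74324417114258, 40.04054260253906), (48.49769973754883, 47.18251037597656), 9.462321281433105)
[ 0.51018707 -0.34854119  0.025     ]
```

View pics/z1.png

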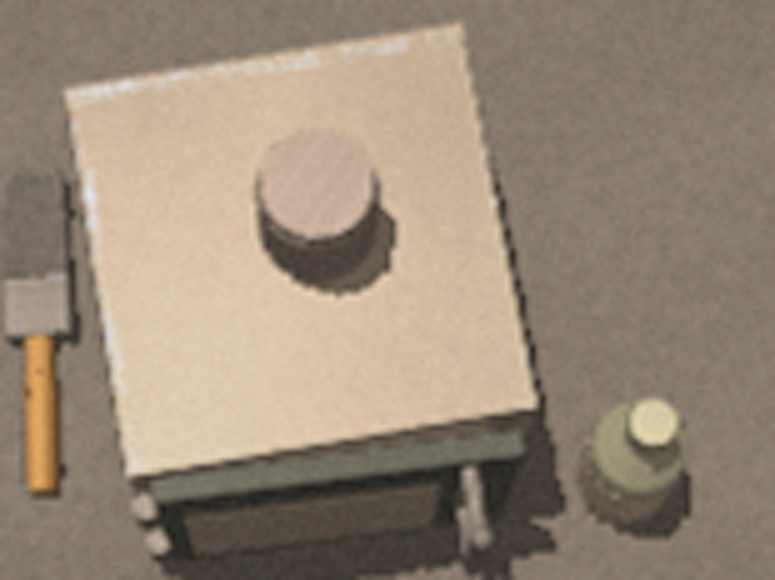

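View pics/z2.png

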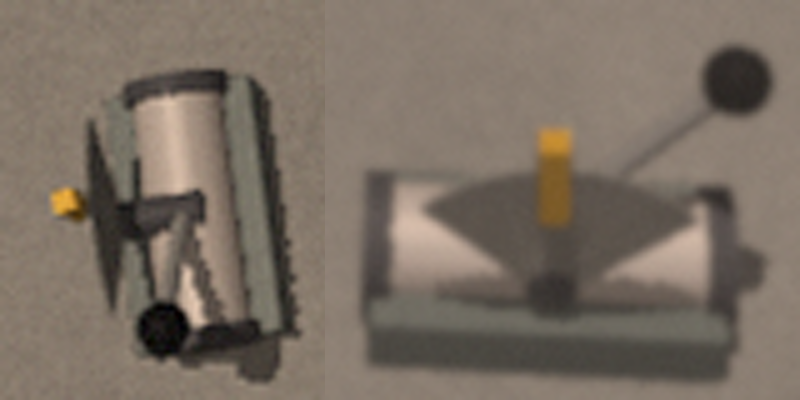

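View pics/z3.png

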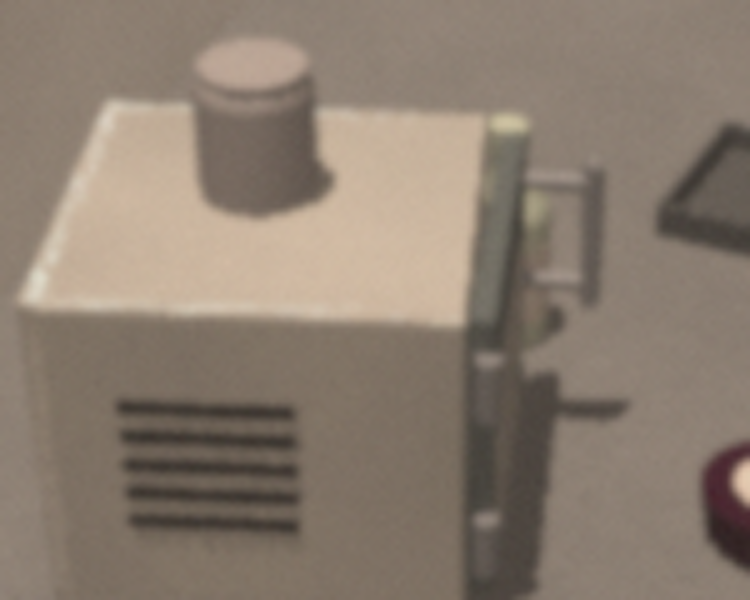

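```bash
python3 - <<'E'
from h import *
np.set_printoptions(precision=4,suppress=True)
t,s=T(),S()
C=[onz(t,p,.19) for p in((268,126.4),(347.6,113),(281,203),(362.6,189.4))]
for c in C: print(c)
ax=(C[0]+C[1]-C[2]-C[3])[:2]; ay=(C[0]+C[2]-C[1]-C[3])[:2]; print("size",np.linalg.norm(ax)/2,np.linalg.norm(ay)/2,"yaw",np.arctan2(ax[1],ax[0]),np.arctan2(-ay[0],ay[1]),"ctr",np.mean(C,0))
# side-view roof: front-left, back-left
print("side roof FL",onz(s,(225+467/5,135+325/5),.19),"BL",onz(s,(225+22/5,135+302/5),.19))
print("bar top side/top",onz(s,(344,167.5),.186),onz(t,(350.8,209),.186),tri(t,(350.8,209),s,(344,167.5)))
print("bar bot side",onz(s,(343,195.6),.089), onz(t,(351.5,215.5),.089))
print("ball",tri(t,(202.6,290.6),s,(402.4,291)))
print("tab",tri(t,(184,265),s,(366.2,302)))
# damper base: block corners top view z=.03: 
for p in((170+107/5,225+98/5),(170+248/5,225+75/5),(170+290/5,225+330/5),(170+140/5,225+355/5)): print("blk",onz(t,p,.03))
for p in((320+42/5,275+303/5),(320+405/5,275+317/5)): print("blk side +y edge",onz(s,p,.03))
print("pivot end side",(320+227/5,275+293/5))
for b in((300,245,345,290),): 
  pass
print("hub", onz(t,(323,266.5),.08))
E
```

```text
[0.8366 0.1681 0.19  ]
[ 0.8783 -0.0486  0.19  ]
[0.6238 0.1262 0.19  ]
[ 0.6631 -0.0883  0.19  ]
size 0.21782272102890193 0.21934438845838924 yaw 0.18854571735683143 0.18585150021247288 ctr [0.7504 0.0393 0.19  ]
side roof FL [0.6193 0.129  0.19  ] BL [0.8352 0.1641 0.19  ]
bar top side/top [ 0.592  -0.0547  0.186 ] [ 0.6107 -0.0573  0.186 ] (array([ 0.6015, -0.0577,  0.1858]), np.float64(0.01821519583499767))
bar bot side [ 0.5923 -0.0625  0.089 ] [ 0.6117 -0.0649  0.089 ]
ball (array([0.3969, 0.3297, 0.1367]), np.float64(0.000735401175644638))
tab (array([0.4625, 0.3819, 0.1424]), np.float64(0.0012753159556660502))
blk [0.5313 0.397  0.03  ]
blk [0.5457 0.3159 0.03  ]
blk [0.4002 0.2834 0.03  ]
blk [0.3853 0.3677 0.03  ]
blk side +y edge [0.5323 0.3876 0.03  ]
blk side +y edge [0.3848 0.3574 0.03  ]
pivot end side (365.4, 333.6)
hub [0.4685 0.0139 0.08  ]
```

Everything measures consistently: roof 218×219 mm, lever length 111 mm, and the mark sits about 41 mm off the lever plane. Lever ≈ -0.67, mark ≈ +0.05, and the door is nearly shut. Next I'll move above the wheel.

Call:
{"name": "move_arm", "arguments": {"plan": [[[-0.74,-0.78,0.05,0,0,0,1],[-0.74,-0.78,0.05,0,0,0,1],[-0.74,-0.78,0.05,0,0,0,1],[-0.74,-0.78,0.05,0,0,0,1],[-0.74,-0.78,0.05,0,0,0,1],[-0.74,-0.78,0.05,0,0,0,1],[-0.74,-0.78,0.05,0,0,0,1],[-0.74,-0.78,0.05,0,0,0,1],[-0.74,-0.78,0.05,0,0,0,1],[-0.74,-0.78,0.05,0,0,0,1]]]}}

```text
clock: 1.1
position: [0.283, 0.4014, 0.2211]
tool_rot: [-3.141, -0.0, 2.835]
force: [-0.6, 0.1, -0.2]
grip_width: 0.0854
finger_force: 0.0
```

Call:
{"name": "move_arm", "arguments": {"plan": [[[-0.74,-0.78,0.05,0,0,0,1],[-0.74,-0.78,0.05,0,0,0,1],[-0.74,-0.78,0.05,0,0,0,1],[-0.74,-0.78,0.05,0,0,0,1],[-0.74,-0.78,0.05,0,0,0,1],[-0.74,-0.78,0.05,0,0,0,1],[-0.74,-0.78,0.05,0,0,0,1],[-0.74,-0.78,0.05,0,0,0,1],[-0.74,-0.78,0.05,0,0,0,1],[-0.74,-0.78,0.05,0,0,0,1]]]}}

```text
clock: 2.1
position: [0.3769, 0.2081, 0.2112]
tool_rot: [-3.141, -0.0, 2.835]
force: [-0.4, 0.5, 0.2]
grip_width: 0.0852
finger_force: 0.0
```

Call:
{"name": "move_arm", "arguments": {"plan": [[[-0.74,-0.78,0.05,0,0,0,1],[-0.74,-0.78,0.05,0,0,0,1],[-0.74,-0.78,0.05,0,0,0,1],[-0.74,-0.78,0.05,0,0,0,1],[-0.74,-0.78,0.05,0,0,0,1],[-0.74,-0.78,0.05,0,0,0,1],[-0.74,-0.78,0.05,0,0,0,1],[-0.74,-0.78,0.05,0,0,0,1],[-0.74,-0.78,0.05,0,0,0,1],[0,0,0,0,0,0,1]]]}}

```text
clock: 3.1
position: [0.4619, 0.0325, 0.2021]
tool_rot: [-3.141, 0.0, 2.832]
force: [-0.6, 0.7, 0.2]
grip_width: 0.0857
finger_force: 0.0
```

```bash
cat >> h.py <<'E'
def need(p,yaw=None,tol=1):
    """tool-frame shift (shares of 0.02 m in total) from the present measured pose to p"""
    from workcell import observe
    s=observe(); M=R.from_euler("xyz",s["tool_rot"]).as_matrix()
    d=M.T@(np.array(p)-s["position"])/.02
    out=["need shares",np.round(d,2),"clock",round(float(s["clock"]),2),"pos",np.round(s["position"],4),"rot",np.round(s["tool_rot"],3),"q",np.round(s["qpos"],2)]
    if yaw is not None: out+=["turn z shares",round(-(yaw-M_yaw(M)+np.pi)%(2*np.pi)*1,3) if 0 else np.round(-np.degrees((yaw-M_yaw(M)+np.pi)%(2*np.pi)-np.pi)/6,2)]
    print(*out); return d
def M_yaw(M): return np.arctan2(M[1,0],M[0,0])
def wframe(name):
    """wrist frame turned into one with world position/orientation"""
    from workcell import observe,grab_frame
    s=observe(); f=grab_frame("wrist"); 
    W=np.eye(4); W[:3,:3]=R.from_euler("xyz",s["tool_rot"]).as_matrix(); W[:3,3]=s["position"]
    W=W@np.array(f["tool_from_camera"]); f["position"]=W[:3,3]; f["orientation"]=R.from_matrix(W[:3,:3]).as_euler("xyz")
    pickle.dump(f,open(f"{name}.pkl","wb")); cv2.imwrite(f"pics/{name}.png",f["color"][...,::-1]); return f
E
python3 - <<'E'
from h import *
need([.469,.014,.2],3.33)
f=wframe("w1"); print(f["position"]); print(proj(f,[.469,.014,.035]),proj(f,[.469,.014,.08]))
E
```

```text
need shares [-0.62 -0.77  0.11] clock 3.1 pos [0.4619 0.0325 0.2021] rot [-3.141  0.     2.832] q [-0.35  0.31  0.18  2.05 -0.08  0.79  1.14] turn z shares -4.76
[0.38379242 0.05778625 0.34473303]
[308.9963383  190.22074339] [306.91002205 203.47831335]
```

View pics/w1.png

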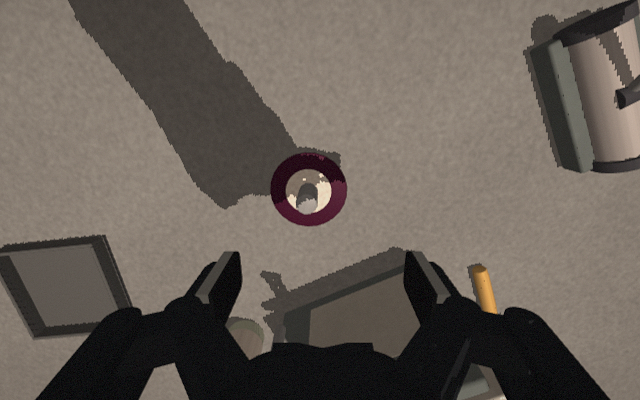

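The wheel rim centre at (309,189) and hub at (307,203) match the prediction within a pixel, so I'll descend and grip the hub.

Call:
{"name": "move_arm", "arguments": {"plan": [[[-0.31,-0.39,0.7,0,0,0,1],[-0.31,-0.38,0.9,0,0,0,1],[0,0,1,0,0,0,1],[0,0,1,0,0,0,1],[0,0,1,0,0,0,1],[0,0,1,0,0,0,1],[0,0,1,0,0,0,1],[0,0,0.8,0,0,0,1],[0,0,0.5,0,0,0,1],[0,0,0,0,0,0,1]]]}}

```text
clock: 4.15
position: [0.4677, 0.0169, 0.0435]
tool_rot: [-3.141, -0.002, 2.835]
force: [-0.6, -0.7, 0.8]
grip_width: 0.0856
finger_force: 0.0
```

Call:
{"name": "move_arm", "arguments": {"plan": [[[0,0,0,0,0,0,-1],[0,0,0,0,0,0,-1],[0,0,0,0,0,0,-1],[0,0,0,0,0,0,-1],[0,0,0,0,0,0,-1],[0,0,0,0,0,0,-1],[0,0,0,0,0,0,-1],[0,0,-0.2,0,0,0,-1],[0,0,-0.4,0,0,0,-1],[0,0,-0.5,0,0,0,-1]]], "grip_force": 60}}

```text
clock: 5.15
position: [0.4682, 0.0164, 0.0669]
tool_rot: [-3.141, -0.001, 2.835]
force: [0.5, 0.4, -2.9]
grip_width: 0.0205
finger_force: 58.7
```

```bash
python3 - <<'E'
from h import *
t=T(); f=pickle.load(open("w1.pkl","rb"))
# tray from wrist picture: outer rim corners z=.025
for p in((0,247),(104,236),(132,304),(35,338)): print(onz(f,p,.025))
need([.510,-.3485,.1])
E
```

```text
[ 0.42353919 -0.38319385  0.025     ]
[ 0.45022205 -0.24967648  0.025     ]
[ 0.55140748 -0.26814814  0.025     ]
[ 0.56100965 -0.42946417  0.025     ]
need shares [ -7.5  -16.76  -1.66] clock 5.15 pos [0.4682 0.0164 0.0669] rot [-3.141e+00 -1.000e-03  2.835e+00] q [-0.26  0.56  0.12  2.13 -0.15  0.46  1.24]
```

Call:
{"name": "move_arm", "arguments": {"plan": [[[0,0,-0.5,0,0,0,-1],[-0.2,-0.5,-0.8,0,0,0,-1],[-0.4,-0.9,-0.6,0,0,0,-1],[-0.4,-0.9,0,0,0,0,-1],[-0.4,-0.9,0,0,0,0,-1],[-0.4,-0.9,0,0,0,0,-1],[-0.4,-0.9,0,0,0,0,-1],[-0.4,-0.9,0,0,0,0,-1],[-0.4,-0.9,0,0,0,0,-1],[-0.4,-0.9,0,0,0,0,-1]]]}}

```text
clock: 6.15
position: [0.4869, -0.1517, 0.1052]
tool_rot: [3.142, 0.001, 2.835]
force: [0.0, 0.4, -2.9]
grip_width: 0.0205
finger_force: 58.9
```

Call:
{"name": "move_arm", "arguments": {"plan": [[[-0.4,-0.9,0,0,0,0,-1],[-0.4,-0.9,0,0,0,0,-1],[-0.4,-0.9,0,0,0,0,-1],[-0.4,-0.9,0,0,0,0,-1],[-0.5,-0.9,0,0,0,0,-1],[-0.5,-0.9,0,0,0,0,-1],[-0.5,-0.9,0,0,0,0,-1],[-0.5,-0.9,0,0,0,0,-1],[-0.5,-0.9,0,0,0,0,-1],[0,0,0,0,0,0,-1]]]}}

```text
clock: 7.15
position: [0.5157, -0.333, 0.1051]
tool_rot: [-3.14, 0.001, 2.832]
force: [-0.4, -0.0, -3.1]
grip_width: 0.0206
finger_force: 58.9
```

```bash
python3 - <<'E'
from h import *
need([.510,-.3485,.0485])
from workcell import grab_frame
f=wframe("w2"); print([proj(f,[.51+.07*(a*np.cos(.17)-b*np.sin(.17)),-.3485+.07*(a*np.sin(.17)+b*np.cos(.17)),.025]).round() for a,b in((-1,-1),(-1,1),(1,1),(1,-1))])
E
```

```text
need shares [ 0.04 -0.82  2.83] clock 7.15 pos [ 0.5157 -0.333   0.1051] rot [-3.140e+00  1.000e-03  2.832e+00] q [ 0.39  0.66  0.13  1.74 -0.11  0.75  1.83]
[array([184., 171.]), array([341.,  84.]), array([412., 238.]), array([273., 300.])]
```

View pics/w2.png

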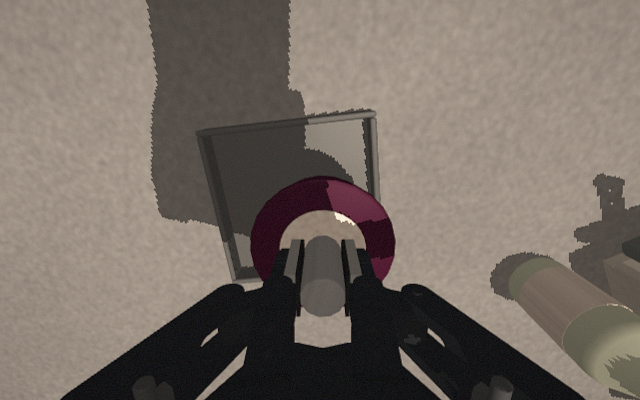

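```bash
python3 - <<'E'
from h import *
f=pickle.load(open("w2.pkl","rb")); a=[onz(f,p,.025) for p in((199,131),(375,113),(235,282))]
print(a,(a[1]+a[2])/2,np.linalg.norm(a[0]-a[1]),np.linalg.norm(a[0]-a[2]))
E
```

```text
[array([ 0.42802507, -0.40462021,  0.025     ]), array([ 0.45644423, -0.2725199 ,  0.025     ]), array([ 0.56178649, -0.4322967 ,  0.025     ])] [ 0.50911536 -0.3524083   0.025     ] 0.1351226897525872 0.13659466910109067
```

The tray rim corners at (199,131), (375,113), (235,282) give a centre of (0.509,-0.352), which agrees with the top view. The wheel hangs level in the fingers, so I'll lower it.

Call:
{"name": "move_arm", "arguments": {"plan": [[[0.02,-0.4,0,0,0,0,-1],[0.02,-0.45,0.2,0,0,0,-1],[0,0,0.5,0,0,0,-1],[0,0,0.6,0,0,0,-1],[0,0,0.5,0,0,0,-1],[0,0,0.4,0,0,0,-1],[0,0,0.3,0,0,0,-1],[0,0,0.2,0,0,0,-1],[0,0,0.1,0,0,0,-1],[0,0,0,0,0,0,-1]]]}}

```text
clock: 8.2
position: [0.5101, -0.3459, 0.0498]
tool_rot: [3.141, 0.0, 2.835]
force: [-10.3, 7.4, 26.0]
grip_width: 0.0207
finger_force: 62.3
```

Call:
{"name": "move_arm", "arguments": {"plan": [[[0,0,-0.1,0,0,0,-1],[0,0,0,0,0,0,-1],[0,0,0,0,0,0,-0.4],[0,0,0,0,0,0,0],[0,0,0,0,0,0,0.5],[0,0,0,0,0,0,0.5],[0,0,0,0,0,0,0.5],[0,0,0,0,0,0,0.5],[0,0,-0.4,0,0,0,0.5],[0,0,-1,0,0,0,0.5]]]}}

```text
clock: 9.2
position: [0.5094, -0.3456, 0.0778]
tool_rot: [3.141, -0.002, 2.835]
force: [0.1, -1.1, 0.5]
grip_width: 0.0641
finger_force: 0.0
```

Call:
{"name": "move_arm", "arguments": {"plan": [[[0,0,-1,0,0,0,0.5],[0,0,-1,0,0,0,0.5],[0,0,-1,0,0,0,0.5],[0,0,-1,0,0,0,0.5],[0,0,-1,0,0,0,0.5],[0,0,-1,0,0,0,0.5],[0,0,-1,0,0,0,0.5],[0,0,-0.6,0,0,0,0],[0,0,0,0,0,0,0],[0,0,0,0,0,0,0]]]}}

```text
clock: 10.2
position: [0.5099, -0.3459, 0.2298]
tool_rot: [3.142, -0.0, 2.835]
force: [0.6, 0.5, 0.3]
grip_width: 0.0427
finger_force: 0.0
```

```bash
python3 - <<'E'
from h import *
from workcell import grab_frame
need([.3969,.3297,.22],3.347)
for n in("top","side"): pickle.dump(grab_frame(n),open(n+"1.pkl","wb"))
f=wframe("w3"); s=S("1"); t=T("1")
purp=lambda r,g,b:(r>g+12)&(b>g+2)&(r<120)
for g in(f,):
  a=mask_c(g,purp,(100,50,600,395)); print(a,onz(g,a[0],.037))
x=proj(s,[.51,-.35,.03]).astype(int); print(x)
a=mask_c(s,purp,(x[0]-25,x[1]-18,x[0]+25,x[1]+18)); print(a, onz(s,a[0],.03))
z=lambda f,b,k: cv2.resize(f["color"][b[1]:b[3],b[0]:b[2],::-1],None,fx=k,fy=k,interpolation=cv2.INTER_CUBIC)
A=z(s,(x[0]-40,x[1]-25,x[0]+40,x[1]+25),5)
cv2.imwrite("pics/m1.png",np.hstack([A,cv2.resize(f["color"][...,::-1],(400,250))]))
E
```

```text
need shares [15.59 30.5   0.5 ] clock 10.2 pos [ 0.5099 -0.3459  0.2298] rot [ 3.142 -0.     2.835] q [ 0.39  0.51  0.15  1.63 -0.09  1.    1.84] turn z shares -4.89
(array([322.25889715, 175.19554165]), 2557, (np.int64(104), np.int64(527), np.int64(140), np.int64(393))) [ 0.51041865 -0.34611793  0.037     ]
[381 170]
(array([381.20212766, 171.15957447]), 94, (np.int64(370), np.int64(393), np.int64(163), np.int64(177))) [ 0.50932265 -0.34457464  0.03      ]
```

View pics/m1.png

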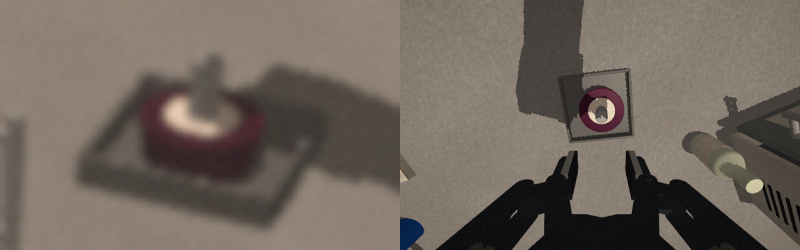

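The wheel sits flat and centred in the tray, hub up, about 4 mm off centre. The fingers are clear of it. On to the lever.

Call:
{"name": "move_arm", "arguments": {"plan": [[[0.5,0.98,0,0,0,0,0],[0.5,0.98,0,0,0,0,0],[0.5,0.98,0,0,0,0,0],[0.5,0.98,0,0,0,0,0],[0.5,0.98,0,0,0,0,0],[0.5,0.98,0,0,0,0,0],[0.5,0.98,0,0,0,0,0],[0.5,0.98,0,0,0,0,0],[0.5,0.98,0,0,0,0,0],[0.5,0.98,0,0,0,0,0]]]}}

```text
clock: 11.35
position: [0.4735, -0.1281, 0.2298]
tool_rot: [-3.141, -0.001, 2.835]
force: [0.5, -0.3, 0.2]
grip_width: 0.043
finger_force: 0.0
```

Call:
{"name": "move_arm", "arguments": {"plan": [[[0.5,0.98,0,0,0,0,0],[0.5,0.98,0,0,0,0,0],[0.5,0.98,0,0,0,0,0],[0.5,0.98,0,0,0,0,0],[0.5,0.98,0,0,0,0,0],[0.5,0.98,0,0,0,0,0],[0.5,0.98,0,0,0,0,0],[0.5,0.98,0,0,0,0,0],[0.5,0.98,0,0,0,0,0],[0.5,0.98,0,0,0,0,0]]]}}

```text
clock: 12.35
position: [0.4374, 0.0889, 0.2298]
tool_rot: [-3.141, -0.001, 2.835]
force: [1.0, -0.5, -0.9]
grip_width: 0.0427
finger_force: 0.0
```

Call:
{"name": "move_arm", "arguments": {"plan": [[[0.5,0.98,0,0,0,0,0],[0.5,0.98,0,0,0,0,0],[0.5,0.98,0,0,0,0,0],[0.5,0.98,0,0,0,0,0],[0.5,0.98,0,0,0,0,0],[0,0,0,0,0,-1,0],[0,0,0,0,0,-1,0],[0,0,0,0,0,-1,0],[0,0,0,0,0,-1,0],[0,0,0,0,0,-0.9,0]]]}}

```text
clock: 13.35
position: [0.4196, 0.1965, 0.2298]
tool_rot: [-3.141, -0.001, -2.931]
force: [-0.3, -0.6, 1.2]
grip_width: 0.043
finger_force: 0.0
```

```bash
python3 - <<'E'
from h import *
need([.397,.330,.127],3.347)
t,s=T(),S(); f=wframe("w4")
B=[.397,.330,.1367]; print("pred ball",proj(f,B),"tab",proj(f,[.4625,.3819,.142]))
black=lambda r,g,b:(r<45)&(g<45)&(b<45)
brass=lambda r,g,b:(r>110)&(b<r*0.5)
try: a=mask_c(f,brass,(0,0,640,399)); print("tab",a,onz(f,a[0],.14))
except Exception as e: print(e)
E
```

```text
need shares [-0.3   6.77  5.14] clock 13.35 pos [0.4196 0.1965 0.2298] rot [-3.141e+00 -1.000e-03 -2.931e+00] q [-0.43  0.27 -0.16  2.    0.06  0.87  1.16] turn z shares 0.05
pred ball [474.45893439 207.30771794] tab [503.09732329 283.09479982]
tab (array([345.63134658, 316.37527594]), 453, (np.int64(280), np.int64(512), np.int64(279), np.int64(342))) [0.53299806 0.24499891 0.14      ]
```

View pics/w4.png

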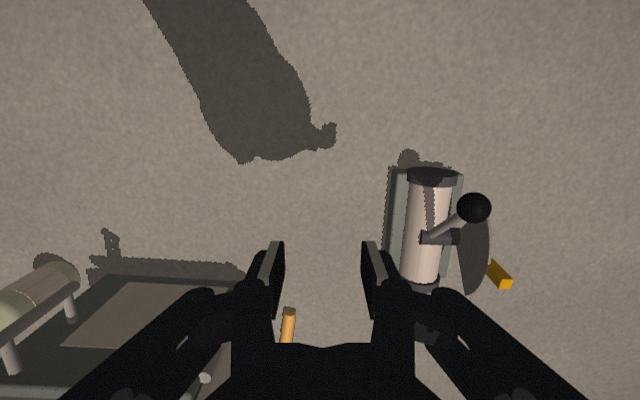

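The ball at (474,208) and tab at (502,283) land exactly where predicted. I'll grip the ball across the swing plane, so it can pivot between the pads.

Call:
{"name": "move_arm", "arguments": {"plan": [[[-0.04,0.97,0,0,0,0,0.2],[-0.04,0.97,0,0,0,0,0.2],[-0.04,0.97,0,0,0,0,0.2],[-0.04,0.97,0,0,0,0,0.2],[-0.04,0.97,0,0,0,0,0.2],[-0.04,0.97,0,0,0,0,0.2],[-0.04,0.95,0,0,0,0.05,0.2],[0,0,0.4,0,0,0,0.2],[0,0,0.8,0,0,0,0.2],[0,0,0.8,0,0,0,0.2]]]}}

```text
clock: 14.4
position: [0.3975, 0.3296, 0.1892]
tool_rot: [-3.141, -0.0, -2.942]
force: [-0.2, 0.9, 0.1]
grip_width: 0.051
finger_force: 0.0
```

```bash
python3 - <<'E'
from h import *
need([.397,.330,.123],3.347)
E
```

```text
need shares [0.02 0.02 3.31] clock 14.4 pos [0.3975 0.3296 0.1892] rot [-3.141 -0.    -2.942] q [-0.65  0.41 -0.2   1.92  0.11  0.82  0.86] turn z shares -0.06
```

Call:
{"name": "move_arm", "arguments": {"plan": [[[0,0,0.9,0,0,0,0.2],[0,0,0.9,0,0,0,0.2],[0,0,0.9,0,0,0,0.2],[0,0,0.6,0,0,0,0.2],[0,0,0,0,0,0,0.2],[0,0,0,0,0,0,-1],[0,0,0,0,0,0,-1],[0,0,0,0,0,0,-1],[0,0,0,0,0,0,-1],[0,0,0,0,0,0,-1]]], "grip_force": 25}}

```text
clock: 15.4
position: [0.3977, 0.3294, 0.1249]
tool_rot: [-3.141, 0.0, -2.941]
force: [-1.0, -4.7, 1.6]
grip_width: 0.0263
finger_force: 24.5
```

```bash
python3 - <<'E'
from h import *
need([.471,.345,.146])
a=np.linspace(-.675,.057,11); print(np.round(np.diff(.11*np.sin(a))/.02,2),np.round(np.diff(.11*np.cos(a))/.02,2))
E
```

```text
need shares [-3.75  0.04 -1.05] clock 15.4 pos [0.3977 0.3294 0.1249] rot [-3.141  0.    -2.941] q [-0.67  0.5  -0.18  1.97  0.14  0.68  0.83]
[0.32 0.34 0.35 0.37 0.38 0.39 0.39 0.4  0.4  0.4 ] [ 0.24  0.22  0.19  0.16  0.14  0.11  0.08  0.05  0.02 -0.01]
```

Call:
{"name": "move_arm", "arguments": {"plan": [[[-0.32,0,-0.24,0,0,0,-1],[-0.34,0,-0.22,0,0,0,-1],[-0.35,0,-0.19,0,0,0,-1],[-0.37,0,-0.16,0,0,0,-1],[-0.38,0,-0.14,0,0,0,-1],[-0.39,0,-0.11,0,0,0,-1],[-0.39,0,-0.08,0,0,0,-1],[-0.4,0,-0.05,0,0,0,-1],[-0.4,0,-0.02,0,0,0,-1],[-0.4,0,0,0,0,0,-1]]]}}

```text
clock: 16.4
position: [0.4714, 0.3438, 0.1492]
tool_rot: [-3.14, -0.0, -2.942]
force: [-0.7, -7.5, 0.1]
grip_width: 0.0261
finger_force: 25.6
```

```bash
python3 - <<'E'
from h import *
from workcell import grab_frame
need([.471,.345,.146])
s=grab_frame("side"); pickle.dump(s,open("side2.pkl","wb"))
for n,X in(("ball",[.471,.345,.16]),("tab",[.4625,.3819,.142]),("piv",[.4656,.341,.05])): print(n,proj(s,X))
b=(330,265,410,345); cv2.imwrite("pics/m2.png",cv2.resize(s["color"][b[1]:b[3],b[0]:b[2],::-1],None,fx=7,fy=7,interpolation=cv2.INTER_CUBIC))
E
```

```text
need shares [0.01 0.06 0.16] clock 16.4 pos [0.4714 0.3438 0.1492] rot [-3.14  -0.    -2.942] q [-0.61  0.56 -0.18  1.78  0.13  0.82  0.92]
ball [364.99133564 281.17572685]
tab [365.84517206 302.04723332]
piv [364.2059622  318.29231886]
```

Call:
{"name": "move_arm", "arguments": {"plan": [[[0,0,0,0,0,0,-0.1],[0,0,0,0,0,0,-0.1],[0,0,0,0,0,0,-0.1],[0,0,0,0,0,0,-0.1],[0,0,-0.5,0,0,0,-0.1],[0,0,-1,0,0,0,-0.1],[0,0,-1,0,0,0,-0.1],[0,0,-1,0,0,0,-0.1],[0,-1,-1,0,0,0,-0.1],[0,-1,-0.5,0,0,0,-0.1]]]}}

```text
clock: 17.45
position: [0.479, 0.3063, 0.2509]
tool_rot: [3.14, 0.002, -2.939]
force: [1.0, -0.7, -0.2]
grip_width: 0.0387
finger_force: 0.0
```

```bash
python3 - <<'E'
from h import *
from workcell import grab_frame
need([.45,-.02,.25])
s=grab_frame("side"); pickle.dump(s,open("side3.pkl","wb")); t=grab_frame("top"); pickle.dump(t,open("top3.pkl","wb"))
f=wframe("w5")
black=lambda r,g,b:(r<50)&(g<50)&(b<50)
c=s["color"][260:345,325:415].copy()
bb=mask_c(s,black,(350,270,382,295)); print("ball",bb)
brass=lambda r,g,b:(r>110)&(b<r*0.5)
print("tab",mask_c(s,brass,(355,290,378,325)))
print(proj(f,[.471,.345,.16]),proj(f,[.4625,.3819,.142]))
z=lambda f,b,k: cv2.resize(f["color"][b[1]:b[3],b[0]:b[2],::-1],None,fx=k,fy=k,interpolation=cv2.INTER_CUBIC)
A=z(s,(330,262,390,322),6); p=proj(f,[.471,.345,.16]).astype(int); 
B=cv2.resize(f["color"][...,::-1],(440,275)); B=cv2.copyMakeBorder(B,0,85,0,0,0)
cv2.imwrite("pics/m3.png",np.hstack([A,B]))
E
```

```text
need shares [  4.7  -15.69   0.02] clock 17.45 pos [0.479  0.3063 0.2509] rot [ 3.140e+00  2.000e-03 -2.939e+00] q [-0.53  0.41 -0.19  1.73  0.09  1.01  1.02]
ball (array([368.95714286, 281.71428571]), 70, (np.int64(364), np.int64(374), np.int64(276), np.int64(286)))
tab (array([365.62068966, 309.62068966]), 116, (np.int64(363), np.int64(369), np.int64(301), np.int64(319)))
[370.06130109 200.6158518 ] [407.72952824 193.1252055 ]
```

View pics/m3.png

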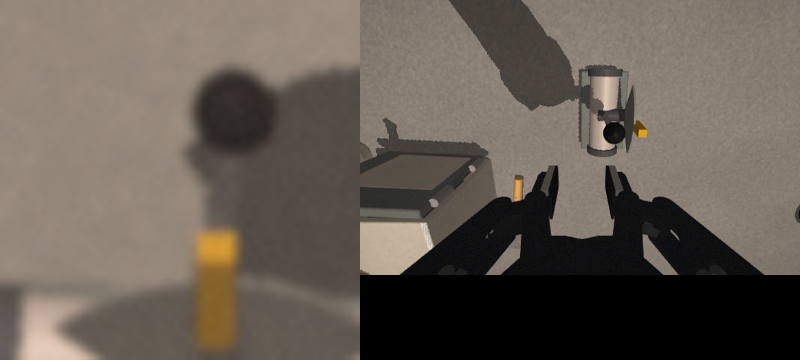

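```bash
python3 - <<'E'
from h import *
np.set_printoptions(precision=4,suppress=True)
s,t,f=S("3"),T("3"),pickle.load(open("w5.pkl","rb"))
def blob(g,p,fn,r=14):
    p=np.round(p).astype(int); x0,y0=p-r; c=g["color"][y0:y0+2*r,x0:x0+2*r].astype(int)
    m=fn(c[...,0],c[...,1],c[...,2]).astype(np.uint8); n,l,st,ce=cv2.connectedComponentsWithStats(m); i=1+np.argmax(st[1:,4]); return ce[i]+[x0,y0],st[i]
black=lambda r,g,b:(r<55)&(g<55)&(b<55)
brass=lambda r,g,b:(r>100)&(b<r*0.55)
B=[.464,.343,.16]; M=[.4625,.3819,.142]
P={n:blob(g,proj(g,B),black,r) for n,g,r in(("s",s,9),("t",t,9),("w",f,22))}
Q={n:blob(g,proj(g,M),brass,r) for n,g,r in(("s",s,14),("t",t,9),("w",f,22))}
for d in(P,Q):
    print(d); print("st",tri(s,d["s"][0],t,d["t"][0]),"sw",tri(s,d["s"][0],f,d["w"][0]),"tw",tri(t,d["t"][0],f,d["w"][0]))
for n,g in(("s",s),("t",t),("w",f)): print(n,proj(g,B),proj(g,M), [onz(g,P[n][0],.16)])
E
```

```text
Traceback (most recent call last):
ValueError: attempt to get argmax of an empty sequence
```

```bash
python3 - <<'E'
from h import *
np.set_printoptions(precision=4,suppress=True)
s,f=S("3"),pickle.load(open("w5.pkl","rb"))
def blob(g,p,fn,r):
    p=np.round(p).astype(int); x0,y0=p-r; c=g["color"][y0:y0+2*r,x0:x0+2*r].astype(int)
    m=fn(c[...,0],c[...,1],c[...,2]).astype(np.uint8); n,l,st,ce=cv2.connectedComponentsWithStats(m); i=1+np.argmax(st[1:,4]); return ce[i]+[x0,y0],st[i]
black=lambda r,g,b:(r<50)&(g<50)&(b<50)
brass=lambda r,g,b:(r>100)&(b<r*0.55)
bs=blob(s,(369,280.5),black,9); bw=blob(f,(369,192),black,20); ms=blob(s,(366,308),brass,14); mw=blob(f,(410,192),brass,14)
print(bs,bw,ms,mw); Bt=tri(s,bs[0],f,bw[0]); print("ball",Bt)
top=(366,302); print("tab", tri(s,(366.2,302),f,mw[0]))
y=.205; R2=np.array([[np.cos(y),np.sin(y)],[-np.sin(y),np.cos(y)]])
for nm,X in(("ball",Bt[0]),("ball0",[.397,.3297,.1367]),("tab",[.4625,.3819,.1424])):
    o=R2@(np.array(X)[:2]-[.4656,.341]); print(nm,o,X[2]-.05,np.arctan2(o[0],X[2]-.05))
E
```

```text
(array([369.0294, 281.8676]), array([ 4,  6, 11, 10, 68], dtype=int32)) (array([369.5487, 192.92  ]), array([  5,   6,  33,  31, 800], dtype=int32)) (array([365.7016, 309.3629]), array([ 11,   6,   7,  20, 124], dtype=int32)) (array([410.5769, 193.5385]), array([  8,  10,  14,  12, 156], dtype=int32))
ball (array([0.4639, 0.3432, 0.1586]), np.float64(0.0015184127730299916))
tab (array([0.4617, 0.3837, 0.1443]), np.float64(0.00010153620025885251))
ball [-0.0012  0.0025] 0.10863545059680833 -0.011499499154441083
ball0 [-0.0695  0.0029] 0.08669999999999999 -0.6754711848118491
tab [0.0053 0.0407] 0.0924 0.05719736834134904
```

The ball is at (0.464,0.343,0.159), so the lever is at about -0.01 rad and the mark at about 0.057. That's inside tolerance, but I want more margin. I'll regrip harder and nudge it about 7 mm.

```bash
python3 - <<'E'
from h import *
need([.4639,.3433,.147],3.347)
E
```

```text
need shares [0.39 2.02 5.15] clock 17.6 pos [0.4795 0.3052 0.2499] rot [ 3.141e+00  2.000e-03 -2.942e+00] q [-0.53  0.42 -0.19  1.73  0.09  1.01  1.02] turn z shares -0.06
```

Call:
{"name": "move_arm", "arguments": {"plan": [[[0.13,0.67,0,0,0,0,-0.1],[0.13,0.67,0,0,0,0,-0.1],[0.13,0.67,0,0,0,0,-0.1],[0,0,0.5,0,0,0,-0.1],[0,0,1,0,0,0,-0.1],[0,0,1,0,0,0,-0.1],[0,0,1,0,0,0,-0.1],[0,0,1,0,0,0,-0.1],[0,0,0.65,0,0,0,-0.1],[0,0,0,0,0,0,-0.1]]]}}

```text
clock: 18.6
position: [0.4622, 0.3434, 0.1435]
tool_rot: [-3.14, -0.003, -2.94]
force: [-0.2, -1.1, 0.5]
grip_width: 0.0384
finger_force: 0.0
```

Call:
{"name": "move_arm", "arguments": {"plan": [[[0,0,0,0,0,0,-1],[0,0,0,0,0,0,-1],[0,0,0,0,0,0,-1],[0,0,0,0,0,0,-1],[-0.1,0,0,0,0,0,-1],[-0.1,0,0,0,0,0,-1],[-0.1,0,0,0,0,0,-1],[-0.1,0,0,0,0,0,-1],[0,0,0,0,0,0,-1],[0,0,0,0,0,0,-1]]], "grip_force": 80}}

```text
clock: 19.6
position: [0.4711, 0.3437, 0.1457]
tool_rot: [-3.139, -0.001, -2.942]
force: [0.3, -8.1, -6.6]
grip_width: 0.0242
finger_force: 78.8
```

Call:
{"name": "move_arm", "arguments": {"plan": [[[0,0,0,0,0,0,-0.1],[0,0,0,0,0,0,-0.1],[0,0,0,0,0,0,-0.1],[0,0,0,0,0,0,-0.1],[0,0,-0.5,0,0,0,-0.1],[0,0,-1,0,0,0,-0.1],[0,0,-1,0,0,0,-0.1],[0,0,-1,0,0,0,-0.1],[0,-1,-1,0,0,0,-0.1],[0,-1,-0.5,0,0,0,-0.1]]]}}

```text
clock: 20.6
position: [0.4793, 0.3065, 0.2479]
tool_rot: [3.14, 0.002, -2.939]
force: [0.9, 0.2, -0.0]
grip_width: 0.0386
finger_force: 0.0
```

```bash
cat >> h.py <<'E'
def blob(g,p,fn,r):
    p=np.round(p).astype(int); x0,y0=p-r; c=g["color"][y0:y0+2*r,x0:x0+2*r].astype(int)
    m=fn(c[...,0],c[...,1],c[...,2]).astype(np.uint8); n,l,st,ce=cv2.connectedComponentsWithStats(m); i=1+np.argmax(st[1:,4]); return ce[i]+[x0,y0],st[i]
black=lambda r,g,b:(r<50)&(g<50)&(b<50)
brass=lambda r,g,b:(r>100)&(b<r*0.55)
E
python3 - <<'E'
from h import *
from workcell import grab_frame
s=grab_frame("side"); f=wframe("w6"); X=[.468,.344,.159]
bs=blob(s,proj(s,X),black,9); bw=blob(f,proj(f,X),black,20); ms=blob(s,(366,308),brass,14); print(bs,bw,ms)
B=tri(s,bs[0],f,bw[0]); print(B); o=(B[0][:2]-[.4656,.341])@[np.cos(.205),np.sin(.205)]; print("lever",np.arctan2(o,B[0][2]-.05))
need([.59,-.06,.26],3.33)
E
```

```text
(array([365.19672131, 281.72131148]), array([ 2,  4, 11, 10, 61], dtype=int32)) (array([370.63218391, 201.70753512]), array([  4,   9,  33,  31, 783], dtype=int32)) (array([365.688, 309.288]), array([ 11,   6,   7,  20, 125], dtype=int32))
(array([0.47138112, 0.34465631, 0.15869804]), np.float64(0.0018196818002076717))
lever 0.0588509106898229
need shares [ -1.79 -18.93  -0.6 ] clock 20.7 pos [0.4804 0.3041 0.2479] rot [-3.142e+00  3.000e-03 -2.943e+00] q [-0.53  0.42 -0.19  1.73  0.09  1.    1.02] turn z shares 0.09
```

The lever is now at 0.059 against the mark's 0.057. Next, the door handle geometry.

```bash
python3 - <<'E'
from h import *
t=T("1"); print("bottle cap",onz(t,(385.6,192.4),.15))
need([.593,-.059,.248],3.29)
H=np.array([.614,.1164]); P0=np.array([.593,-.059]); print("r",np.linalg.norm(P0-H),"expected",np.hypot(.17,.0475))
E
```

```text
bottle cap [ 0.66531491 -0.15430159  0.15      ]
need shares [ -1.95 -18.91  -0.  ] clock 20.7 pos [0.4804 0.3041 0.2479] rot [-3.142e+00  3.000e-03 -2.943e+00] q [-0.53  0.42 -0.19  1.73  0.09  1.    1.02] turn z shares 0.48
r 0.176652653532292 expected 0.17651133108103856
```

Call:
{"name": "move_arm", "arguments": {"plan": [[[-0.1,-0.97,0,0,0,0,0.4],[-0.1,-0.97,0,0,0,0,0.4],[-0.1,-0.97,0,0,0,0,0.4],[-0.1,-0.97,0,0,0,0,0.4],[-0.1,-0.97,0,0,0,0,0.4],[-0.1,-0.97,0,0,0,0,0.4],[-0.1,-0.97,0,0,0,0,0.4],[-0.1,-0.97,0,0,0,0,0.4],[-0.1,-0.97,0,0,0,0,0.4],[-0.1,-0.97,0,0,0,0,0.4]]]}}

```text
clock: 21.7
position: [0.5375, 0.1199, 0.2458]
tool_rot: [3.141, 0.0, -2.94]
force: [0.0, 0.1, 0.9]
grip_width: 0.0599
finger_force: 0.0
```

```bash
python3 - <<'E'
from h import *
need([.593,-.059,.248],3.29)
f=wframe("w7")
np.set_printoptions(linewidth=250)
for P in([.593,-.059],[.599,-.0595]): print([proj(f,P+[z]).round(1) for z in(.089,.155,.186)])
# steel bar search: brightness rows near prediction
g=cv2.cvtColor(f["color"],cv2.COLOR_RGB2GRAY)
c=proj(f,[.593,-.059,.155]).astype(int)
if 30<c[1]<370 and 60<c[0]<580: print(g[c[1]-36:c[1]+36:3,c[0]-44:c[0]+44:3])
E
```

```text
need shares [-0.93 -9.32 -0.11] clock 21.7 pos [0.5375 0.1199 0.2458] rot [ 3.141  0.    -2.94 ] q [-0.22  0.39 -0.14  1.78  0.06  0.98  1.39] turn z shares 0.51
[array([154.4, 198.2]), array([112.9, 221.8]), array([ 85.4, 237.4])]
[array([153.9, 203.1]), array([112.5, 227.7]), array([ 85.2, 244. ])]
[[132 140 141 141 139 138 144 134 138 135 135 137 139 133 135 138 141 137 132 134 136 132 135 138 131 134 135 138 137 136]
 [138 144 135 136 139 135 138 134 134 133 108  67  71  68  63 113 120 138 140 140 133 137 136 136 131 134 136 136 113 117]
 [138 141 141 135 135 137 136 135 141  68  71  72  71  70  69  72  75  66 137 134 136 136 136 139 140 145 140 133  71  69]
 [136 134 137 138 138 138 139 137  64  68  71  67  71  68  69  73  70  70  77 117 140 134 136 137 140 140 138 136  72  77]
 [146 137 140 136 137 139 136 136  69  70  69  73  69  82  93  92  94  93  93  79  77 138 144 141 134 134 123  61  66  66]
 [135 135 144 144 137 136 132 142  69  69  82  99 103 102 100  95  95  93  94  92  92  74 141 134 124  64  68  64  70  72]
 [133 143 137 139 140 137 136 133  87 104 101 102  99  96  9
[... 1454 characters left out ...]
119  81 140 127  94  93 115 117 142 114  48  52  51  51  55  54  55  63  80  71  53]
 [158 160 159 158 158 162 149 136 122 108 155 158 129 102  70 128 137  69  50  52  51  52  50  52  52  51  53  53  53  51]
 [160 162 162 161 160 161 161 148 130 108 152 156 135 110  70 116  47  47  51  55  56  51  53  50  56  53  54  49  55  59]
 [162 161 162 162 163 160 164 150 129 106 145 155 140 120  73  52  55  51  54  52  55  50  52  52  52  51  55  52  65  88]
 [162 162 162 165 162 164 161 148 125 103 141 152 145 122  83  52  50  53  53  52  51  50  52  51  53  53  48  75  90  88]
 [164 163 163 163 162 162 158 138 108 130 129 155 149 126  94  56  51  51  51  53  53  50  52  52  50  49  72  99 103  98]]
```

Both rods appear near columns 102 and 146 as predicted, so the handle's y is good. The finger opening will confirm the grip in x. Carrying on to the handle.

Call:
{"name": "move_arm", "arguments": {"plan": [[[-0.1,-0.97,0,0,0,0,0.4],[-0.1,-0.97,0,0,0,0,0.4],[-0.1,-0.97,0,0,0,0,0.4],[-0.1,-0.97,0,0,0,0,0.4],[-0.1,-0.97,0,0,0,0,0.4],[-0.1,-0.97,0,0,0,0,0.4],[-0.1,-0.97,0,0,0,0,0.4],[-0.1,-0.95,0,0,0,0,0.4],[-0.1,-0.9,0,0,0,0.5,0.4],[0,0,0,0,0,0,0.4]]]}}

```text
clock: 22.75
position: [0.5899, -0.0479, 0.2456]
tool_rot: [-3.141, 0.0, -3.0]
force: [-0.1, 0.4, -1.0]
grip_width: 0.0597
finger_force: 0.0
```

```bash
python3 - <<'E'
from h import *
from workcell import grab_frame
need([.594,-.059,.138],3.29)
f=wframe("w8")
g=cv2.GaussianBlur(cv2.cvtColor(f["color"],cv2.COLOR_RGB2GRAY),(3,3),0)
for x in(.580,.586,.592,.598,.604): print(x,[proj(f,[x,-.059,z]).round() for z in(.089,.13,.186)])
np.set_printoptions(linewidth=250)
c=proj(f,[.592,-.059,.13]).astype(int); print(c)
print(g[max(c[1]-80,0):c[1]+60:4,c[0]-60:c[0]+60:5])
E
```

```text
need shares [-0.12 -0.57  5.38] clock 22.75 pos [ 0.5899 -0.0479  0.2456] rot [-3.141  0.    -3.   ] q [ 0.03  0.45 -0.07  1.67  0.04  1.02  1.66] turn z shares -0.06
0.58 [array([313., 172.]), array([312., 182.]), array([309., 201.])]
0.586 [array([312., 177.]), array([311., 188.]), array([308., 209.])]
0.592 [array([312., 182.]), array([310., 194.]), array([307., 216.])]
0.598 [array([311., 188.]), array([309., 200.]), array([306., 223.])]
0.604 [array([310., 193.]), array([309., 206.]), array([305., 230.])]
[310 193]
[[ 68  68  70  71  70  70  71  70  70  68  73 127 140 138 138 139 138 136 134 137 130 133 139 133]
 [ 70  69  72  69  71  71  69  69  71  68  72  93 137 135 137 140 136 137 135 138 136 134 137 138]
 [ 70  70  69  70  70  70  73  72  71  72  68  77 137 141 133 137 134 143 136 141 137 136 131 135]
 [ 69  70  68  69  68  67  73  72  71  71  70  70  75 132  90  72  72 135 137 136 138 135 134 136]
 [ 69  70  74  72  69  69  70  72  71  72  69  71  71  69  74  74  69 140 141 136 142 137 132 135]
 [ 71  70  72  72  71  71  70  70  70  73  72  72  72  74  74  72  75 137 135 1
[... 2191 characters left out ...]
5  85]
 [115 128 133 139  83  71  74  61  52  53  53 135 150  66  52  65  86  85  86  86  85  86  85  84]
 [121 137 138 138 102  70  70  51  51  51  52 136 149  57  51  65  86  87  88  86  85  85  87  86]
 [145 140 139 137 116  71  75  52  52  53  52 134 151  57  52  61  86  87  86  86  87  87  86  86]
 [139 136 136 135 141  71  75  51  52  52  50 134 152  61  51  62  94  92  91  90  90  92  90  92]
 [133 140 135 138 122  70  61  53  53  52  50 133 152  61  51  52  49  51  51  51  51  50  49  50]
 [137  71  71  18 133  68  52  51  52  51  51 130 151  63  51  53  51  50  51  51  50  51  51  50]
 [105  71  41  11 139  73  51  52  51  52  51 130 151  60  50  51  50  49  51  51  50  51  51  51]]
```

The bar's end face is found at about (310,217), which puts the axis at x≈0.593, y≈-0.057, as expected. I'll descend over it and grip.

Call:
{"name": "move_arm", "arguments": {"plan": [[[-0.06,-0.24,0,0,0,0,0.4],[-0.06,-0.22,0.3,0,0,0,0.4],[0,0,0.8,0,0,0,0.4],[0,0,1,0,0,0,0.4],[0,0,1,0,0,0,0.4],[0,0,1,0,0,0,0.4],[0,0,0.8,0,0,0,0.4],[0,0,0.45,0,0,0,0.4],[0,0,0,0,0,0,0.4],[0,0,0,0,0,0,0.4]]]}}

```text
clock: 23.8
position: [0.5934, -0.0543, 0.1389]
tool_rot: [-3.142, 0.0, -2.993]
force: [-0.3, 0.1, 0.7]
grip_width: 0.0599
finger_force: 0.0
```

Call:
{"name": "move_arm", "arguments": {"plan": [[[0,0,0,0,0,0,-1],[0,0,0,0,0,0,-1],[0,0,0,0,0,0,-1],[0,0,0,0,0,0,-1],[0,0,0,0,0,0,-1],[0,0,0,0,0,0,-1],[0,0,0,0,0,0,-1],[0,0,0,0,0,0,-1],[0,0,0,0,0,0,-1],[0,0,0,0,0,0,-1]]], "grip_force": 50}}

```text
clock: 24.8
position: [0.5932, -0.0592, 0.1394]
tool_rot: [-3.137, 0.0, -2.997]
force: [-2.5, -24.1, 8.7]
grip_width: 0.0105
finger_force: 49.1
```

```bash
python3 - <<'E'
from h import *
need([.593,-.057,.138],3.29)
from workcell import observe
s=observe(); print(s["force"],s["grip_width"],s["finger_force"])
P=s["position"][:2]; H=np.array([.614,.1164]); v=P-H; print("r",np.linalg.norm(v))
yaw=s["tool_rot"][2]; Rt=np.array([[np.cos(yaw),np.sin(yaw)],[np.sin(yaw),-np.cos(yaw)]])
for d in(.06,):
    c,n=np.cos(-d),np.sin(-d); w=np.array([[c,-n],[n,c]])@v; print("per row shares",Rt@(w-v)/.02,"turn",np.degrees(d)/6)
E
```

```text
need shares [-0.01  0.11  0.07] clock 24.8 pos [ 0.5932 -0.0592  0.1394] rot [-3.137  0.    -2.997] q [ 0.04  0.58 -0.07  1.76  0.06  0.8   1.66] turn z shares -0.03
[ -2.49521985 -24.09648929   8.70445298] 0.010464806505938425 49.056803584098816
r 0.1768372260810906
per row shares [0.50782714 0.1531986 ] turn 0.5729577951308232
```

Handle gripped: 10.5 mm opening, and the radius to the hinge is 176.8 mm against 176.5 expected. I'll pull along the arc.

Call:
{"name": "move_arm", "arguments": {"plan": [[[0.25,-0.05,0,0,0,0.3,-1],[0.51,0.15,0,0,0,0.57,-1],[0.51,0.15,0,0,0,0.57,-1],[0.51,0.15,0,0,0,0.57,-1],[0.51,0.15,0,0,0,0.57,-1],[0.51,0.15,0,0,0,0.57,-1],[0.51,0.15,0,0,0,0.57,-1],[0.51,0.15,0,0,0,0.57,-1],[0.51,0.15,0,0,0,0.57,-1],[0.51,0.15,0,0,0,0.57,-1]]]}}

```text
clock: 25.8
position: [0.5024, -0.0181, 0.1394]
tool_rot: [3.14, 0.002, 2.719]
force: [5.1, 4.4, 3.5]
grip_width: 0.0108
finger_force: 49.2
```

```bash
cat > d.py <<'E'
from h import *
from workcell import observe
s=observe(); P=s["position"][:2]; H=np.array([.614,.1164]); v=P-H; v0=np.array([.5932,-.0592])-H
print(s["clock"],"phi~",.04-(np.arctan2(v[1],v[0])-np.arctan2(v0[1],v0[0]))%(2*np.pi)%(-2*np.pi),"r",np.linalg.norm(v),"yaw turn",(-2.997-s["tool_rot"][2]),s["force"].round(1),s["grip_width"],s["finger_force"],s["qpos"].round(2))
E
python3 d.py
```

```text
25.8 phi~ 0.6148508010039455 r 0.17476515444027457 yaw turn -5.716070519935501 [5.1 4.4 3.5] 0.010772279075621607 49.15969491004944 [-0.14  0.46  0.07  2.01 -0.05  0.67  1.12]
```

Call:
{"name": "move_arm", "arguments": {"plan": [[[0.51,0.15,0,0,0,0.57,-1],[0.51,0.15,0,0,0,0.57,-1],[0.51,0.15,0,0,0,0.57,-1],[0.51,0.15,0,0,0,0.57,-1],[0.51,0.15,0,0,0,0.57,-1],[0.51,0.15,0,0,0,0.57,-1],[0.51,0.15,0,0,0,0.57,-1],[0.51,0.15,0,0,0,0.57,-1],[0.51,0.15,0,0,0,0.57,-1],[0.51,0.15,0,0,0,0.57,-1]]]}}

```text
clock: 26.8
position: [0.4471, 0.07, 0.1395]
tool_rot: [3.132, 0.003, 2.123]
force: [32.3, 7.7, -25.7]
grip_width: 0.0108
finger_force: 48.8
```

Call:
{"name": "move_arm", "arguments": {"plan": [[[0.51,0.15,0,0,0,0.57,-1],[0.51,0.15,0,0,0,0.57,-1],[0.51,0.15,0,0,0,0.57,-1],[0.51,0.15,0,0,0,0.57,-1],[0.51,0.15,0,0,0,0.57,-1],[0.4,0.12,0,0,0,0.45,-1],[0.2,0.06,0,0,0,0.22,-1],[0,0,0,0,0,0,-1],[0,0,0,0,0,0,-1],[0,0,0,0,0,0,-1]]]}}

```text
clock: 27.8
position: [0.4419, 0.1332, 0.1396]
tool_rot: [3.129, 0.001, 1.755]
force: [45.0, -2.9, -33.4]
grip_width: 0.0105
finger_force: 49.4
```

```bash
python3 d.py
```

```text
27.8 phi~ 1.5903755214364574 r 0.1729007589103452 yaw turn -4.751957704287607 [ 45.   -2.9 -33.4] 0.010513554626456362 49.37823951244354 [-0.68  0.42  0.33  2.13 -0.23  0.61 -0.01]
```

Call:
{"name": "move_arm", "arguments": {"plan": [[[0,0.1,0,0,0,0,-1],[0,0.05,0,0,0,0,-1],[0,0,0,0,0,0,-0.3],[0,0,0,0,0,0,0.2],[0,0,0,0,0,0,0.3],[0,0,0,0,0,0,0.3],[0,0,0,0,0,0,0.3],[0,0,0,0,0,0,0.3],[0,0,-0.4,0,0,0,0.3],[0,0,-1,0,0,0,0.3]]]}}

```text
clock: 28.8
position: [0.4378, 0.1332, 0.1663]
tool_rot: [-3.139, 0.001, 1.756]
force: [-0.1, -0.3, 1.7]
grip_width: 0.0554
finger_force: 0.0
```

Call:
{"name": "move_arm", "arguments": {"plan": [[[0,0,-1,0,0,0,0.3],[0,0,-1,0,0,0,0.3],[0,0,-1,0,0,0,0.3],[0,0,-1,0,0,0,0.3],[0,0,-1,0,0,0,0.3],[0,0,-1,0,0,0,0.3],[0,0,-0.5,0,0,0,0.3],[0,0,0,0,0,0,0.3],[0,0,0,0,0,0,0.3],[0,0,0,0,0,0,0.3]]]}}

```text
clock: 29.8
position: [0.4381, 0.1334, 0.2957]
tool_rot: [-3.14, 0.0, 1.756]
force: [-0.9, 0.7, -0.5]
grip_width: 0.0552
finger_force: 0.0
```

```bash
python3 - <<'E'
from h import *
from workcell import grab_frame,observe
o=observe(); print(o["position"],o["force"].round(1),o["qd"].round(3))
s=grab_frame("side"); t=grab_frame("top"); f=wframe("w9")
X=[.471,.345,.159]; bs=blob(s,proj(s,X),black,9); print("ball side",bs[0],"was 365.2,281.7; tab",blob(s,(366,308),brass,14)[0])
purp=lambda r,g,b:(r>g+12)&(b>g+2)&(r<120)
p=proj(s,[.51,-.346,.03]); print("wheel",onz(s,blob(s,p,purp,20)[0],.03))
# bar end in the wrist view
e=proj(f,[.4419,.1332,.186]).astype(int); print(e)
g=cv2.GaussianBlur(cv2.cvtColor(f["color"],cv2.COLOR_RGB2GRAY),(3,3),0); np.set_printoptions(linewidth=220)
print(g[max(0,e[1]-48):e[1]+48:5,e[0]-50:e[0]+50:5])
E
```

```text
[0.43813973 0.1334194  0.29568261] [-0.9  0.7 -0.5] [ 0.001  0.002 -0.001 -0.003  0.003  0.002 -0.002]
ball side [364.71830986 281.07042254] was 365.2,281.7; tab [365.48717949 309.74358974]
wheel [ 0.51126533 -0.34693964  0.03      ]
[327 195]
[[131 134 134 133 134 136 134 139 132 140 128 137 134 134 137 136 127 141 133 138]
 [132 130 129 132 132 135 131 132 134 133 137 134 135 136 136 136 130 133 131 132]
 [133 135 138 133 137 130 129 137 138 136 131 135 132 135 138 135 134 136 134 131]
 [132 132 133 137 133 136 134 137 136 137 141 134 134 138 135 133 138 132 126 137]
 [132 131 134 132 135 137 131 118  68 141 131 138 139 137 136 134 133 140 130 136]
 [135 138 136 135 139 133 134  68  68  74  79 141 131 133 129 132 132 134 134 131]
 [ 71  69  67  76  80 140  96  70  68  68  79 130 134 133 135 132 133 136 133 133]
 [ 70  70  70  70  69  68  97  71  71  67  79 123 129 139 130 137 134 130 130 134]
 [ 67  67  70  69  71  69  54  54  52  66  78  62  59  62  61  59  61  58  57  57]
 [ 68  71  70  71  72  72  51  53  51 104 142  85  88  98  98  98  96  97  96  97]
 [ 70  71  68  69  69  72  51  51  51 105 146  77  82  93  97  98  96  95  96  96]
 [ 68  71  72  72  71  65  51  52  51  80 137  51  73  83  98  98  98  96  95  98]
 [ 71  70  70  70  72  56  52  52  52  69  77  53  63  85  92  98  99  98  98  98]
 [ 70  73  69  72  71  51  50  51  51  68  77  51  55  86  84 100  98  99  99  99]
 [ 72  72  73  72  71  50  50  52  51  69  78  51  51  78  77  79 133 132 132 140]
 [ 69  70  70  71  68  52  50  51  51  69  77  50  50  50  50  49  58  57  58  59]
 [ 70  71  70  73  65  51  51  51  50  69  76  50  55  57  49  48  50  59  59  58]
 [ 68  70  71  69  55  50  51  50  50  50  50  50  59  59  48  50  49  57  59  58]
 [ 68  71  70  71  56  60  59  59  58  58  58 101 112 110  91  83  63  82 111 110]
 [ 71  71  71  69  58  59  58  59  58  57  57 114 114 111 111 111 112 111 111 111]]
```

The bar is where it was released (door ≈1.58 rad), the lever and wheel haven't moved, and the arm is clear of everything. Handing in.

```bash
python3 -c "
from workcell import job_done
print(job_done())"
```

```text
the job is handed in; nothing more can be done
None
```

The job is handed in at about 30 s of the 70 s allowed, and no verdict came back: by my measurements the wheel lies flat in the tray about 4 mm off centre, the lever is within about 0.01 rad of the mark, and the door stands open at about 1.58 rad; I did not re-measure the bottle, tin and brush, though nothing suggested contact with them.

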